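# Index the housing and hold the ball pan at its port

### The job

Turn the indexing turntable until the open port of the cast housing comes round to the plunger block's side and the table clicks home in that station. Then pick up the pouring pan by its hoop handle and, keeping it level all the while so that the loose steel ball stays in the middle of the dish, give it a quarter turn so that its spout points in along the housing's barrel, and hold it outside the port with the tip of the spout over the middle of the port's mouth, a finger's breadth or two (1 to 4 cm) above it. Finish still holding the pan there in the air, level and resting on nothing, the ball not yet poured; leave the other things on the bench where they lie.

Things in the scene. Friction and masses are not known exactly. Their poses are not given: they have to be found in the camera images.
- stand: Fixed round grey base of the indexing turntable, 250 mm across. Origin: on the bench, on the turntable's vertical axis; z up. Its -x axis points to the plunger block, a dark block (36 mm wide, top at 41 mm) at the rim that reaches, with its pull knob, 196 mm from the axis and marks the loading station. The turntable's disc is 240 mm across, its top at 42 mm.
- turntable (a joint): Angle of the turntable against the stand, rad, counter-clockwise from above; 0: port on the plunger block's side. Starts at 0.65 to 1.25. Turns with 1 N of drag at the handle. Pins on the rim and a sprung ball in the block make a detent at 0 and each quarter turn: 0.15 to 0.07 rad before it the handle needs up to 10 N, then the table is pulled in and held within 0.01.
- handle (a point): Middle of the turntable's fixed upright handle, a bare metal cylinder 20 mm in diameter, from 53 to 108 mm above the bench (this point: 85), 128 mm from the turntable's axis, in the direction stand yaw + pi/2 + joint value. Under it a lug on the disc; the nearest part of the housing is 60 mm away towards the axis.
- port (a point): Centre of the mouth of the 36 mm open port, in an oval brass-faced boss (50 x 84 mm) on top of the dark cast housing bolted to the turntable; 162 mm above the bench, 37 mm from the turntable's axis, turning with it. x: along the housing's barrel (118 mm long, 92 mm across, top at 144 mm; its round sight-glass end to 152 mm) towards the sight glass; -x: outward; z up.
- pan: Pouring pan of sheet aluminium, 0.17 to 0.34 kg: round dish 126 mm across, 30 mm high, flat foot 74 mm across, open spout, fixed hoop handle with a dark wooden grip over its middle, 102 mm high in all. Origin: centre of its underside; z up; x to the spout; the grip runs along y. It starts with the spout about a quarter turn from the way it must point at the end.
- pan_grip (a point): Centre of the pan's wooden grip, a straight bar 56 mm long (pan y), 14 mm wide (pan x), 18 mm high, 93 mm above the pan's underside on the dish's axis. Below the bar it is open down to the ball, whose top is 30 mm above the pan's underside.
- pan_lip (a point): Tip of the spout: 80 mm from the dish's axis along pan x, 24 mm above the pan's underside; the spout is 30 mm wide.
- pan_floor (a point): Lowest point of the dish's inside, on its axis, 5 mm above the pan's underside; the ball rests here. The dish rises at 5 deg to radius 18 mm, 9 deg to 38 mm, 18 deg to 54 mm, then a steep wall. The ball rolls off the middle if the pan tilts by over 5 deg or speeds up sideways by over 0.9 m/s2.
- ball_center (a point): Centre of the loose steel ball, 25 mm in diameter, 64 g, in the middle of the pan.
- cover: Bystander (sizes in mm): oval brass cover plate, 50 x 84 x 7, lying flat. Origin: centre of its underside.
- gasket: Bystander (sizes in mm): grey rubber flat ring, 56 outside, 38 inside, 6 thick, lying flat. Origin: centre of its underside.
- screwdriver: Bystander (sizes in mm): screwdriver, 200 long, handle 26 across, lying along its x. Origin: on the bench under its middle.
- wrench: Bystander (sizes in mm): steel wrench, 180 x 38 x 8, lying along its x. Origin: centre of its underside.
- brush: Bystander (sizes in mm): brush with wooden handle, 220 long, 42 wide, 20 high, lying along its x. Origin: on the bench under its middle.
- rotary_tool: Bystander (sizes in mm): grey cordless rotary grinding tool, about 190 long, 48 high and across, lying along its x. Origin: on the bench under its middle.
- paste_jar: Bystander (sizes in mm): white jar with a steel lid, 56 across, 50 high, upright. Origin: centre of its underside.

How it is judged:
By the outcome, as a careful person would: the job done as asked, in the order asked, and still so for the second after the job is handed in, while the arm keeps its last pose, push and grip.
It also fails if it takes over 69 s, if anything falls off the work surface, if the arm or the gripper's body presses on something with over 40 N, if the wrist force passes 120 N, or if a joint passes its speed limit or range.

### The arm

A 6-joint arm with a two-finger parallel gripper is mounted at the origin on the work surface. World frame = base frame: x ahead of the robot, y to its left, z up, the work surface at z = 0. Lengths are in mm, angles in rad, forces in N, time in s.
With the tool pointing down it reaches from about 250 to 850 mm from the base axis. Payload 12.5 kg.
Tool frame: the origin (TCP) lies at the very end of the fingers, on their centre line; the grasp point (between the pads) lies ctrl.tcp_to_grasp behind it (ctrl.tcp_to_grasp is the distance from the TCP to the grasp point, in mm); z points along the fingers, y is the line along which they close (so a half turn about z gives the same grasp; the last joint's range is limited). The gripper opens to 93 mm and grips with 3 to 60 N. Pads are 15 mm wide; open, the fingers measure 128 mm over their backs; the gripper's body (75 mm by 188 mm) begins 65 mm behind the grasp point.
Start: joints at [-1.407, 0.351, 1.652, -0, 1.139, -0.085], TCP at [135.453, -533.045, 187.233] pointing down, gripper open.
Joint ranges: [-2.75, 2.75], [-0.79, 2.1], [0.01, 2.65], [-1.57, 4.71], [0.07, 3.14], [-2.87, 2.87]. Speed limits (rad/s): [2.22, 2.22, 2.79, 3.14, 3.14, 3.14].

### API

Orientations are given as a rotation vector (axis times angle).
In Python, from bench import ctrl, eyes gives the robot as it stands.
- The arm moves only by the shell command python3 -m handwheel 'ROWS' [FORCE]. ROWS is JSON, a list that holds one entry, the list of rows, each a list of 7 numbers: the finger opening in m, from 0 to 0.093, then the shift along the tool's x, y, z in m, then the turn, a rotation vector about the tool's x, y, z in degrees. In form: [[[gripper, dx, dy, dz, ax, ay, az], ...]]. A call has 1 to 10 rows; each row shifts and turns the commanded pose from where the row before left it, along the tool's axes as they then stand; what a row does not reach is not made up. A row lasts 1/8 s, in which the tool goes at most 62.5 mm and 10.7 degrees, less where a joint would pass 70% of its speed; a pose out of reach is approached as far as the arm can. A call with a gripper value outside its range is refused whole. The fingers move at their own pace and stop on an object; FORCE is the grip in N (left out, the last holds). Time passes only in rows, so rows that do not move let the fingers close. It gives the time, the measured TCP pose, the force, the opening and the grip force at its end, in the units of the state.
- ctrl.observe(): the state, without advancing time (a new reading comes with each control period).
- eyes.grab_frame(name): name is "side" or "top"; returns a dict with "frame" (480x640x3 uint8, red, green, blue), "range_z" (480x640 float32, mm along the optical axis (not along the pixel's ray), 0 where there is no reading), "intrinsics" (3x3 intrinsics, pixels), "camera_from_world" (4x4, takes a point from world to camera coordinates). Camera axes: x right, y down, z forward; pixel columns grow to the right and rows downward; lengths in mm; the calibration is good to about 2 mm. A picture is of the moment at which its call begins.
- ctrl.sign_off(): hands the job in; it is judged then, once.
The state is a dict: "time_s": time; "joint_positions": joint angles; "joint_velocities": joint speeds; "effort": joint torques, N m; "position": TCP position; "tcp_rot": TCP orientation; "wrist_force": force on the tool from outside, world axes, zero at the start; "wrist_torque": the same for the moment, N m; "opening": finger opening in mm; "finger_force": force on a finger pad.
Only numpy, scipy, OpenCV 4.12 (cv2) and the standard library are available. Lean on these libraries where they do the work, as an engineer would, in place of code of your own. Each camera call takes 0.05 s, during which the arm holds its last target. There are 200 camera calls.

## Working session

There is one attempt and no reset: what is moved stays moved. The work goes in short steps, Python scripts to look and compute and a shell command to move; the robot and the scene stay as the last step left them, time stands still between calls to the robot, and variables do not carry over. Pictures are saved under pics/ and viewed, at most 10 in all, crops included, and the job is handed in when it is done.

```bash
mkdir -p pics; ls; cat > h.py <<'E'
import numpy as np, cv2
from bench import ctrl, eyes
def snap(n,f):
    d=eyes.grab_frame(n); cv2.imwrite('pics/'+f+'.png',d['frame'][:,:,::-1]); np.savez('pics/'+f,**d); return d
def w(d,u,v):
    K=d['intrinsics'];z=d['range_z'][int(v),int(u)]
    p=np.linalg.inv(K)@[u,v,1]*z
    return (np.linalg.inv(d['camera_from_world'])@np.r_[p,1])[:3]
def cloud(d):
    K=d['intrinsics'];z=d['range_z'];v,u=np.mgrid[:480,:640]
    p=np.stack([(u-K[0,2])/K[0,0]*z,(v-K[1,2])/K[1,1]*z,z,np.ones_like(z)],-1)
    P=(p@np.linalg.inv(d['camera_from_world']).T)[...,:3]; P[z==0]=np.nan; return P
E
python3 - <<'E'
from h import *
for n in('top','side'):
    d=snap(n,n+'0'); print(n,np.linalg.inv(d['camera_from_world'])[:3].round(2).tolist())
s=ctrl.observe();print(s,ctrl.tcp_to_grasp)
E
```

```text
pics
top [[-0.03, -0.99, 0.1, 424.12], [-1.0, 0.03, 0.01, 0.86], [-0.01, -0.1, -0.99, 1174.06]]
side [[-0.99, -0.11, 0.1, 403.17], [-0.15, 0.63, -0.76, 1040.14], [0.02, -0.77, -0.64, 996.46]]
{'time_s': 0.1, 'joint_positions': array([-1.40658623e+00,  3.51169476e-01,  1.65232156e+00,  1.12522037e-05,
        1.13910105e+00, -8.45641519e-02]), 'joint_velocities': array([-0.00046759, -0.00136831, -0.00048906,  0.00044996, -0.00123498,
       -0.00076988]), 'effort': array([ 1.33615490e-04, -4.98028672e+01, -2.85702592e+01,  7.00219232e-02,
        2.39502388e-02, -5.02588784e-05]), 'position': array([ 135.41282452, -532.73635805,  186.77698125]), 'tcp_rot': array([-3.11632996e+00, -3.89635475e-01,  4.64498288e-05]), 'wrist_force': array([ 1.03595725,  0.1349892 , -0.17936996]), 'wrist_torque': array([-0.01324913,  0.03366122,  0.00557845]), 'finger_force': 0.0, 'opening': 92.85811428315736} 18.8
```

View pics/top0.png

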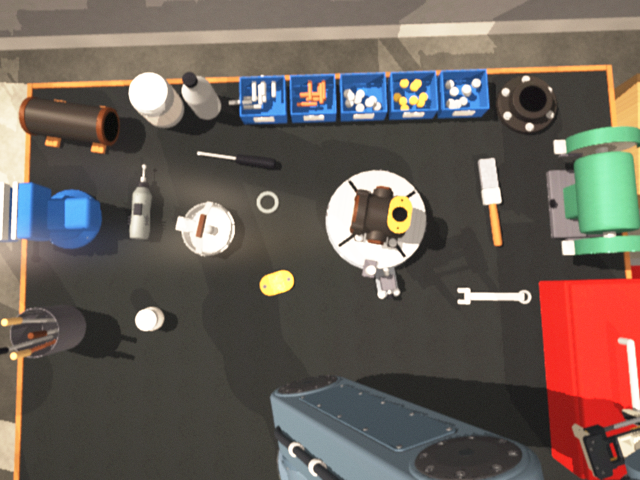

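View pics/side0.png

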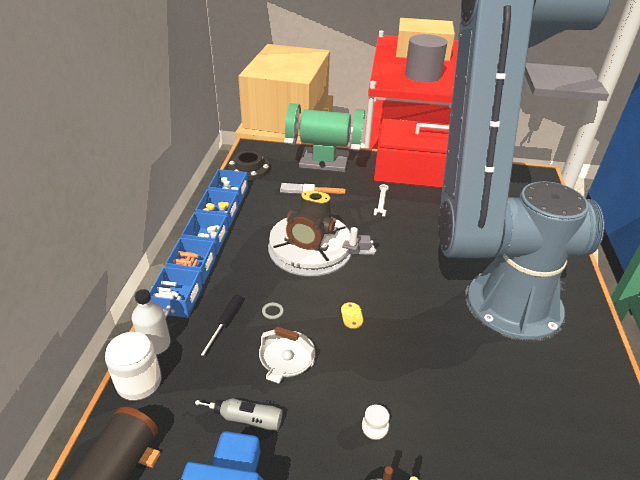

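```bash
python3 - <<'E'
from h import *
d=dict(np.load('pics/top0.npz'));P=cloud(d)
for u,v in[(400,213),(376,195),(370,266),(380,270),(382,290),(209,229),(201,226),(182,224),(268,202),(277,283),(150,319)]:print(u,v,w(d,u,v).round(0))
ROI=P[160:310,310:450].reshape(-1,3)
m=(abs(ROI[:,2]-42)<4); q=ROI[m][:,:2]
c,r=cv2.minEnclosingCircle(q.astype(np.float32));print('disc',c,r,m.sum())
c=np.array(c)
for lo,hi in[(48,62),(62,95),(95,115),(155,170)]:
    q=ROI[(ROI[:,2]>lo)&(ROI[:,2]<hi)]
    rr=np.linalg.norm(q[:,:2]-c,axis=1); print(lo,hi,len(q),q.mean(0).round(0)); 
    o=q[rr>105]; print('outer',len(o), o.mean(0).round(0) if len(o) else '', np.linalg.norm(o[:,:2].mean(0)-c) if len(o) else'')
f=d['frame'][:,:,::-1]
a=cv2.resize(f[160:310,310:460],(600,600),interpolation=cv2.INTER_CUBIC)
cv2.imwrite('pics/tt.png',a)
d2=np.load('pics/side0.npz');f=d2['frame'][:,:,::-1]
b=cv2.resize(f[180:290,250:390],(760,597),interpolation=cv2.INTER_CUBIC)
cv2.imwrite('pics/tts.png',b)
# pan
R=P[190:270,165:245].reshape(-1,3); q=R[(R[:,2]>85)&(R[:,2]<115)];print('grip',len(q),q.mean(0).round(1));u_,s_,vt=np.linalg.svd(q[:,:2]-q[:,:2].mean(0),full_matrices=False);print(vt[0],s_)
q=R[(R[:,2]>15)&(R[:,2]<40)];print('dish',cv2.minEnclosingCircle(q[:,:2].astype(np.float32)),q.mean(0))
E
```

```text
400 213 [ 570. -173.  145.]
376 195 [ 616. -125.  120.]
370 266 [ 456. -106.  107.]
380 270 [ 448. -139.   12.]
382 290 [ 399. -140.   29.]
209 229 [561. 280.  27.]
201 226 [560. 281. 101.]
182 224 [577. 350.  17.]
268 202 [629. 136.   0.]
277 283 [423. 117.   9.]
150 319 [347. 416.  51.]
disc (538.44873046875, -145.8787078857422) 157.20530700683594 4361
48 62 325 [ 499. -121.   54.]
outer 46 [ 474. -102.   51.] 78.18959231006448
62 95 70 [553. -88.  73.]
outer 10 [551. -88.  72.] 59.358495957844156
95 115 306 [ 532. -122.  109.]
outer 9 [ 484. -101.  108.] 70.5306130377653
155 170 568 [ 566. -167.  162.]
outer 0  
grip 215 [562.4 281.7  98.1]
[-0.97227991  0.23381998] [289.98711456  63.4837874 ]
dish ((564.4403686523438, 291.1095275878906), 73.01805114746094) [565.38052319 295.2659042   23.37718599]
```

View pics/tt.png

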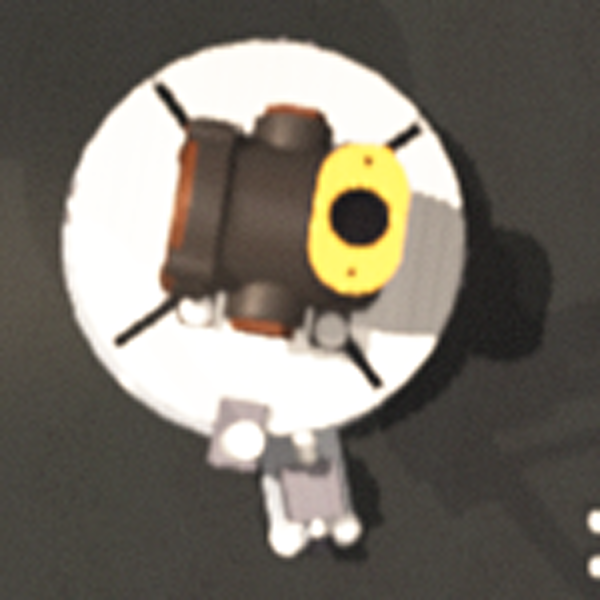

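View pics/tts.png

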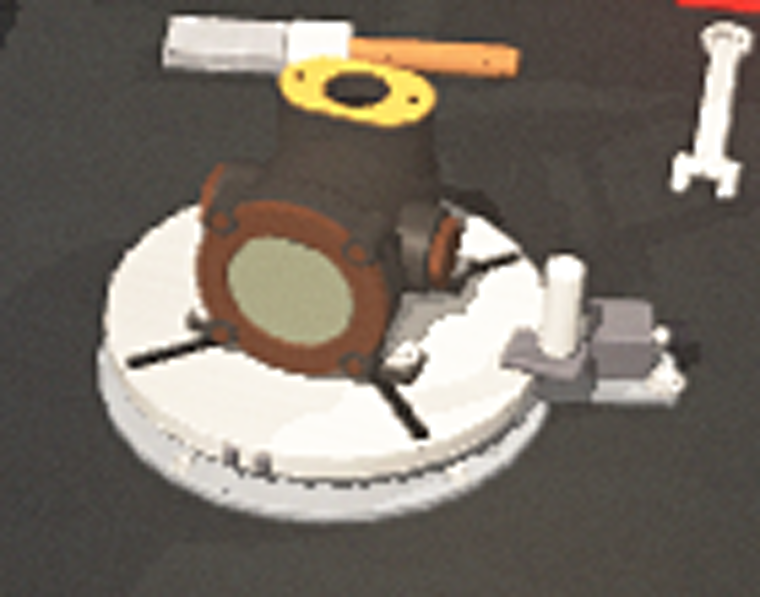

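Both views show the disc centred near top-view pixel (376,220), the port at (400,214), the handle top at (370,269), the plunger block at (387,283), and the pan grip at (201,226) with its spout to the left (182,224). Next I fit the centres.

```bash
cat >> h.py <<'E'
from scipy.optimize import least_squares
def fitc(q,r=None):
    h=cv2.convexHull(q.astype(np.float32))[:,0]
    f=lambda p:np.linalg.norm(h-p[:2],axis=1)-(r if r else p[2])
    s=least_squares(f,[*q.mean(0),r or 100],loss='soft_l1',f_scale=2);return s.x,np.abs(s.fun).mean()
def port(P):
    R=P[160:310,310:450].reshape(-1,3);q=R[(R[:,2]>158)&(R[:,2]<167)][:,:2]
    (c,wh,a)=cv2.minAreaRect(q.astype(np.float32));u,s,vt=np.linalg.svd(q-q.mean(0),full_matrices=False)
    return c,wh,vt[0]
E
python3 - <<'E'
from h import *
d=dict(np.load('pics/top0.npz'));P=cloud(d)
R=P[160:262,310:450].reshape(-1,3);q=R[abs(R[:,2]-42)<3][:,:2];x,e=fitc(q);print('disc',x,e);x,e=fitc(q,120);print(x,e);c=x[:2]
pc,wh,ax=port(P);print('port',pc,wh,ax,np.linalg.norm(pc-c))
v=np.array(pc)-c;print('port dir',np.arctan2(v[1],v[0]),'axis-normal',np.arctan2(ax[1],ax[0]))
R=P[255:280,355:385].reshape(-1,3);q=R[(R[:,2]>100)&(R[:,2]<115)][:,:2];print('handle',cv2.minEnclosingCircle(q.astype(np.float32)),q.mean(0),len(q))
v=q.mean(0)-c;print('r',np.linalg.norm(v),'th',np.arctan2(v[1],v[0]))
R=P[265:305,370:405].reshape(-1,3);q=R[(R[:,2]>20)&(R[:,2]<47)];print('block',cv2.minAreaRect(q[:,:2].astype(np.float32)),q.mean(0))
for n in('side',):
    d=dict(np.load('pics/side0.npz'));P=cloud(d)
    R=P[180:290,250:390].reshape(-1,3);q=R[(R[:,2]>158)&(R[:,2]<167)][:,:2];print('side port',cv2.minAreaRect(q.astype(np.float32)))
    R=P[215:260,340:365].reshape(-1,3);q=R[(R[:,2]>103)&(R[:,2]<113)][:,:2];print('side handle',len(q),cv2.minEnclosingCircle(q.astype(np.float32)),q.mean(0))
    q=R[(R[:,2]>60)&(R[:,2]<103)&(R[:,0]<500)];print(q.mean(0))
    R=P[320:390,250:325].reshape(-1,3);q=R[(R[:,2]>98)&(R[:,2]<115)][:,:2];print('side grip',q.mean(0),cv2.minAreaRect(q.astype(np.float32)))
E
```

```text
disc [ 574.49627138 -132.49843684  119.17258643] 1.0302255438419152
[ 574.7441537  -132.57783305  120.        ] 1.4483523731228471
port (566.3238525390625, -168.65591430664062) (49.74074172973633, 83.36543273925781) [-0.97721767  0.21223955] 37.0476641519621
port dir -1.80008299306383 axis-normal 2.927726499270859
handle ((448.2307434082031, -107.37673950195312), 9.637367248535156) [ 447.9130733  -107.20524825] 60
r 129.3440799298297 th 2.94414881134844
block ((422.09539794921875, -152.6173095703125), (84.42202758789062, 35.72315979003906), 12.796890258789062) [ 420.84981432 -151.8856476    39.31672133]
side port ((565.6570434570312, -165.52960205078125), (55.5316047668457, 80.61864471435547), 76.55078125)
side handle 32 ((448.683349609375, -105.737548828125), 12.678889274597168) [ 447.88417919 -103.62991771]
[447.51662501 -99.12594996  81.69139499]
side grip [561.5981675  286.02577122] ((561.906494140625, 285.97784423828125), (17.09687042236328, 55.215396881103516), 76.99931335449219)
```

```bash
cat >> h.py <<'E'
from scipy.spatial.transform import Rotation as Ro
def togo(t):
    s=ctrl.observe();R=Ro.from_rotvec(s['tcp_rot']).as_matrix()
    print('tool move mm',(R.T@(np.array(t)-s['position'])).round(1),'yaw_x',np.arctan2(R[1,0],R[0,0]).round(4),'tilt',np.degrees(np.arccos(-R[2,2])).round(2),'q',s['joint_positions'].round(2))
E
Z='[0.093,0,0,-0.006,0,0,-10.3]'
python3 -m handwheel '[[[0.093,0,0,-0.006,0,0,-10.3],[0.093,0,0,-0.006,0,0,-10.3],[0.093,0,0,-0.006,0,0,-10.3],[0.093,0,0,-0.006,0,0,-10.3],[0.093,0,0,-0.006,0,0,-10.3],[0.093,0,0,-0.006,0,0,-10.3],[0.093,0,0,-0.006,0,0,-10.3],[0.093,0,0,-0.006,0,0,-10.3],[0.093,0,0,-0.006,0,0,-10.3],[0.093,0,0,-0.006,0,0,-10.3]]]' 40
python3 -m handwheel '[[[0.093,0,0,0,0,0,-10.3],[0.093,0,0,0,0,0,-10.3],[0.093,0,0,0,0,0,-10.3],[0.093,0,0,0,0,0,-10.3],[0.093,0,0,0,0,0,-10.3],[0.093,0,0,0,0,0,0]]]'
python3 -c "
from h import *
togo([448,-106.5,220])"
```

```text
time_s: 1.35
position: [135.4, -532.8, 247.1]
tcp_rot: [-1.627, -2.687, -0.001]
wrist_force: [-0.3, -0.0, -0.3]
opening: 92.8
finger_force: 0.0
time_s: 2.1
position: [135.4, -532.9, 246.9]
tcp_rot: [-0.31, -3.126, -0.001]
wrist_force: [-0.3, 0.0, -0.5]
opening: 93.1
finger_force: 0.0
tool move mm [-222.9  479.4   27.2] yaw_x 2.9441 tilt 0.04 q [-1.41  0.3   1.58 -0.    1.27 -2.78]
```

```bash

python3 -m handwheel '[[[0.093,-0.022,0.048,0,0,0,0],[0.093,-0.022,0.048,0,0,0,0],[0.093,-0.022,0.048,0,0,0,0],[0.093,-0.022,0.048,0,0,0,0],[0.093,-0.022,0.048,0,0,0,0],[0.093,-0.022,0.048,0,0,0,0],[0.093,-0.022,0.048,0,0,0,0],[0.093,-0.022,0.048,0,0,0,0],[0.093,-0.022,0.048,0,0,0,0],[0.093,-0.022,0.048,0,0,0,0]]]'
python3 -m handwheel '[[[0.093,0,0,0,0,0,0],[0.093,0,0,0,0,0,0]]]'
python3 - <<'E'
from h import *
togo([448,-106.5,75])
d=snap('side','side1');f=d['frame'][:,:,::-1]
cv2.imwrite('pics/s1.png',cv2.resize(f[120:300,240:480],(800,600)))
E
```

```text
time_s: 3.35
position: [445.6, -103.5, 247.3]
tcp_rot: [0.315, 3.125, -0.0]
wrist_force: [0.4, -0.6, 0.6]
opening: 93.4
finger_force: 0.0
time_s: 3.6
position: [444.5, -105.4, 247.1]
tcp_rot: [-0.311, -3.126, 0.0]
wrist_force: [-0.7, 0.1, 0.1]
opening: 93.1
finger_force: 0.0
tool move mm [ -3.8  -0.4 172.1] yaw_x 2.9432 tilt 0.03 q [-0.33  0.12  1.8  -0.    1.23 -1.71]
```

View pics/s1.png

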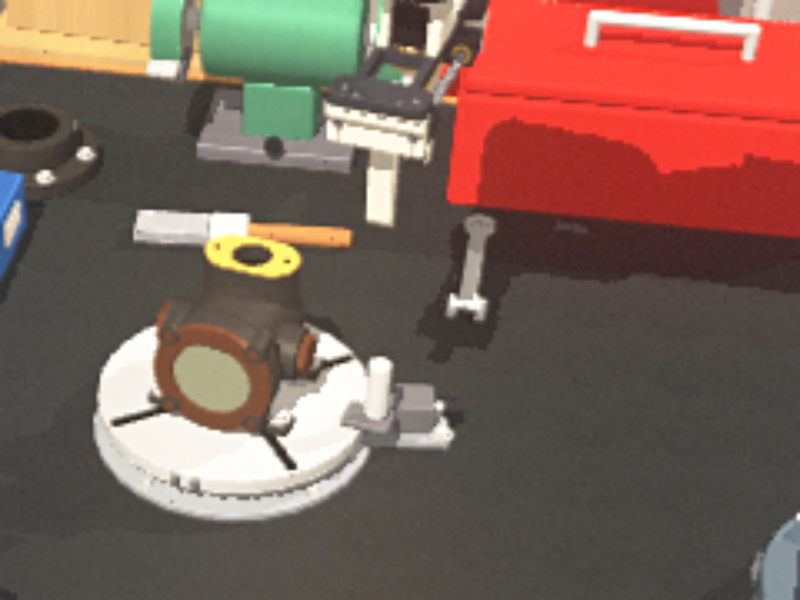

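The side view shows the gripper above the handle (crop 380,360) with the fingers lined up in depth. I will descend, close, and check.

```bash

python3 -m handwheel '[[[0.093,-0.0038,0,0.02,0,0,0],[0.093,0,0,0.03,0,0,0],[0.093,0,0,0.03,0,0,0],[0.093,0,0,0.03,0,0,0],[0.093,0,0,0.03,0,0,0],[0.093,0,0,0.02,0,0,0],[0.093,0,0,0.012,0,0,0],[0.093,0,0,0,0,0,0]]]'
python3 -m handwheel '[[[0.0,0,0,0,0,0,0],[0.0,0,0,0,0,0,0],[0.0,0,0,0,0,0,0],[0.0,0,0,0,0,0,0],[0,0,0,0,0,0,0],[0,0,0,0,0,0,0]]]' 30
python3 - <<'E'
from h import *
togo([448,-106.5,75])
# arc geometry
c=np.array([574.6,-132.5]);p=ctrl.observe()['position'][:2];v=p-c
print(np.linalg.norm(v),np.arctan2(v[1],v[0]))
d=dict(np.load('pics/side1.npz'));P=cloud(d);R=P[225:260,340:390].reshape(-1,3)
d=dict(np.load('pics/top0.npz'));P2=cloud(d)[260:305,360:410].reshape(-1,3)
for Q in(R,P2):
    q=Q[(Q[:,2]>36)&(Q[:,2]<46)&(Q[:,0]<448)][:,:2];r=cv2.minAreaRect(q.astype(np.float32));print(len(q),r,q.mean(0),np.arctan2(*(c-q.mean(0))[::-1]))
E
```

```text
time_s: 4.65
position: [448.1, -106.4, 75.0]
tcp_rot: [-0.31, -3.125, -0.0]
wrist_force: [0.4, -0.5, 1.5]
opening: 93.0
finger_force: 0.0
time_s: 5.4
position: [448.5, -105.9, 75.2]
tcp_rot: [-0.308, -3.126, -0.0]
wrist_force: [-0.5, -1.1, 0.2]
opening: 38.0
finger_force: 0.0
tool move mm [ 0.4 -0.7  0.2] yaw_x 2.9453 tilt 0.0 q [-0.33  0.36  1.98  0.    0.81 -1.71]
128.83396751008934 2.9334007887803013
113 ((427.81256103515625, -138.934326171875), (87.6833724975586, 47.67157745361328), 47.60698318481445) [ 417.37759507 -147.32010267] 0.09398432353525549
248 ((427.3841857910156, -142.16368103027344), (97.00846099853516, 45.3408203125), 44.61326217651367) [ 417.55266582 -153.32884147] 0.13185825274752463
```

```bash

python3 -m handwheel '[[[0,0,0,0,0,0,0],[0,0,0,0,0,0,0],[0,0,0,0,0,0,0],[0,0,0,0,0,0,0]]]' 30
python3 -m handwheel '[[[0,-0.0005,0.0112,0,0,0,5],[0,-0.0005,0.0112,0,0,0,5],[0,-0.0005,0.0112,0,0,0,5],[0,-0.0005,0.0112,0,0,0,5],[0,-0.0005,0.0112,0,0,0,5],[0,-0.0005,0.0112,0,0,0,5],[0,-0.0005,0.0112,0,0,0,5],[0,-0.0005,0.0112,0,0,0,5],[0,-0.0005,0.0112,0,0,0,5],[0,-0.0005,0.0112,0,0,0,5]]]' 30
python3 - <<'E'
from h import *
c=np.array([574.6,-132.5]);p=ctrl.observe()['position'][:2];v=p-c
togo([0,0,0])
print(np.linalg.norm(v),np.arctan2(v[1],v[0]))
E
```

```text
time_s: 5.9
position: [448.6, -105.8, 75.2]
tcp_rot: [-0.308, -3.126, -0.0]
wrist_force: [-0.5, 1.0, -0.5]
opening: 16.4
finger_force: 30.0
time_s: 7.15
position: [514.6, -19.5, 76.8]
tcp_rot: [1.601, 2.698, -0.001]
wrist_force: [-1.1, -9.4, 14.6]
opening: 0.8
finger_force: 6.9
tool move mm [ 264.  -442.5   75. ] yaw_x 2.0705 tilt 0.24 q [-0.13  0.43  1.84 -0.    0.86 -0.63]
127.94442251494382 2.058918981307447
```

```bash
python3 - <<'E'
from h import *
d=snap('side','side2');f=d['frame'][:,:,::-1]
a=cv2.resize(f[150:290,250:437],(400,300))
t=snap('top','top2');g=t['frame'][:,:,::-1]
b=cv2.resize(g[160:310,300:500],(400,300))
cv2.imwrite('pics/s2.png',np.hstack([a,b]))
E
```

```text
(no output)
```

View pics/s2.png

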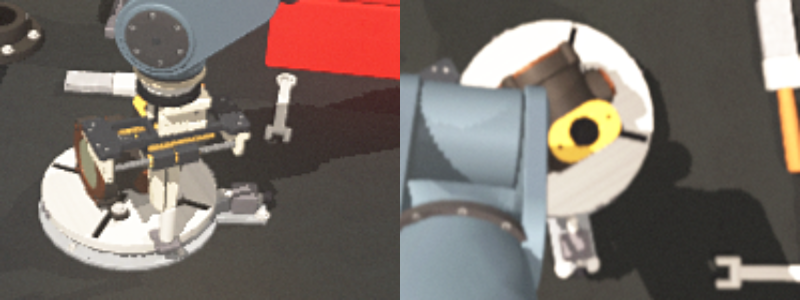

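```bash
python3 - <<'E'
from h import *
c=np.array([574.6,-132.5])
P=cloud(dict(np.load('pics/top2.npz')));pc,wh,ax=port(P);v=np.array(pc)-c;print('port',pc,wh,np.arctan2(v[1],v[0]),'axis',np.arctan2(ax[1],ax[0]))
d=dict(np.load('pics/side2.npz'));P=cloud(d)
R=P[222:270,315:345].reshape(-1,3);q=R[(R[:,2]>60)&(R[:,2]<72)];q=q[abs(np.linalg.norm(q[:,:2]-c,axis=1)-128)<30];print('handle cam face',q.mean(0),len(q),q.min(0),q.max(0))
for v in range(222,270,4):
    print(v,[tuple(P[v,u].round(0).astype(int)) for u in range(318,342,4)])
E
```

```text
port (541.5477905273438, -150.9500274658203) (49.616050720214844, 83.94713592529297) -2.632469108900348 axis -1.0324502917317129
handle cam face [507.53914948 -15.47207455  65.69825254] 28 [497.94594387 -24.80889432  60.01611885] [517.91441831 -10.27786443  71.87685538]
222 [(np.int64(534), np.int64(4), np.int64(202)), (np.int64(522), np.int64(20), np.int64(215)), (np.int64(512), np.int64(19), np.int64(216)), (np.int64(502), np.int64(15), np.int64(214)), (np.int64(493), np.int64(5), np.int64(207)), (np.int64(483), np.int64(6), np.int64(210))]
226 [(np.int64(531), np.int64(24), np.int64(204)), (np.int64(521), np.int64(23), np.int64(204)), (np.int64(511), np.int64(19), np.int64(203)), (np.int64(502), np.int64(17), np.int64(203)), (np.int64(492), np.int64(9), np.int64(198)), (np.int64(498), np.int64(-199), np.int64(39))]
230 [(np.int64(542), np.int64(-72), np.int64(116)), (np.int64(523), np.int64(-2), np.int64(172)), (np.int64(513), np.int64(-5), np.int64(171)), (np.int64(504), np.int64(-14), np.int64(166)), (np.int64(507), np.int64(-174), np.int64(41)), (np.int64(496), np.int64(-176), 
[... 1855 characters left out ...]
9)), (np.int64(500), np.int64(-14), np.int64(70)), (np.int64(492), np.int64(-47), np.int64(42)), (np.int64(481), np.int64(-55), np.int64(38))]
262 [(np.int64(533), np.int64(-23), np.int64(42)), (np.int64(522), np.int64(-16), np.int64(50)), (np.int64(510), np.int64(-11), np.int64(57)), (np.int64(500), np.int64(-18), np.int64(52)), (np.int64(491), np.int64(-47), np.int64(28)), (np.int64(482), np.int64(-71), np.int64(8))]
266 [(np.int64(533), np.int64(-19), np.int64(31)), (np.int64(522), np.int64(-22), np.int64(31)), (np.int64(509), np.int64(-5), np.int64(48)), (np.int64(498), np.int64(-6), np.int64(48)), (np.int64(490), np.int64(-43), np.int64(17)), (np.int64(480), np.int64(-53), np.int64(9))]
```

The table has turned about 0.83 rad, and the handle is still between the fingers (around 512,-22). I continue the arc with a firmer grip.

```bash

python3 -m handwheel '[[[0,0,0,0,0,0,0],[0,-0.0005,0.0112,0,0,0,5],[0,-0.0005,0.0112,0,0,0,5],[0,-0.0005,0.0112,0,0,0,5],[0,-0.0003,0.009,0,0,0,4],[0,-0.0003,0.009,0,0,0,4],[0,0,0,0,0,0,0],[0,0,0,0,0,0,0]]]' 55
cat >> h.py <<'E'
def tt(n):
    c=np.array([574.6,-132.5]);v=ctrl.observe()['position'][:2]-c;print('tool r,th',np.linalg.norm(v),np.arctan2(v[1],v[0]))
    P=cloud(snap('top',n));pc,wh,ax=port(P);v=np.array(pc)-c;a=np.arctan2(v[1],v[0])%(2*np.pi);b=(np.arctan2(ax[1],ax[0])%np.pi)+np.pi/2
    print('port',pc,wh,'r',np.linalg.norm(v),'dir-pi by centre',a-np.pi,'by axis',[b-np.pi,b])
E
python3 -c "
from h import *
tt('top3')"
```

```text
time_s: 8.25
position: [561.5, -3.1, 75.0]
tcp_rot: [-2.105, -2.332, 0.001]
wrist_force: [0.3, -0.7, 0.1]
opening: 0.6
finger_force: 0.0
tool r,th 130.0394289864971 1.67194485184202
port (538.2979736328125, -142.51084899902344) (49.948089599609375, 83.77734375) r 37.65706064000783 dir-pi by centre 0.26907781598469915 by axis [np.float64(0.26832103187912404), np.float64(3.409913685468917)]
```

The table stands just at the start of the detent (about 0.15 rad to go) and the handle has slipped out behind the fingers. I lift, open, and locate the handle again.

```bash

python3 -m handwheel '[[[0,0,0.004,-0.01,0,0,0],[0,0,0,-0.02,0,0,0],[0,0,0,-0.03,0,0,0],[0.093,0,0,-0.03,0,0,0],[0.093,0,0,-0.03,0,0,0],[0.093,0,0,0,0,0,0],[0.093,0,0,0,0,0,0]]]' 30
python3 - <<'E'
from h import *
tt('top4')
d=snap('side','side4');f=d['frame'][:,:,::-1]
P=cloud(d);R=P[150:300,250:390].reshape(-1,3);c=np.array([574.6,-132.5]);rr=np.linalg.norm(R[:,:2]-c,axis=1)
q=R[(rr>100)&(rr<150)&(R[:,2]>60)&(R[:,2]<112)&(R[:,1]>-60)];print(len(q))
for lo in range(60,112,10):
    k=q[(q[:,2]>=lo)&(q[:,2]<lo+10)];print(lo,len(k),k.mean(0),k.min(0),k.max(0))
togo([540.7,-9.1,75])
cv2.imwrite('pics/s4.png',cv2.resize(f[120:300,240:480],(800,600)))
E
```

```text
time_s: 9.18
position: [565.5, -2.7, 194.7]
tcp_rot: [-2.106, -2.33, 0.001]
wrist_force: [0.1, -0.2, -1.5]
opening: 36.0
finger_force: 0.0
tool r,th 130.1097503530419 1.6408012002628038
port (538.2173461914062, -142.28439331054688) (49.940773010253906, 82.98828887939453) r 37.67534804897571 dir-pi by centre 0.26271442860932304 by axis [np.float64(0.27672119063451506), np.float64(3.418313844224308)]
117
60 17 [537.49706266  -1.58187499  64.50927784] [528.88474949  -9.78907136  60.82358059] [548.5274267    3.89205621  69.53384197]
70 23 [ 5.36562988e+02 -4.73917107e-01  7.46115620e+01] [528.22307083  -7.05463607  70.05729657] [545.21334825   5.28409241  79.8154103 ]
80 18 [ 5.36821744e+02 -3.19571988e-01  8.51382792e+01] [529.25161908  -5.66836842  81.38869191] [545.11713962   5.96279266  89.51209369]
90 21 [536.95873193  -0.77499503  94.54163365] [529.17640205  -7.54864248  90.2572604 ] [545.36156345   4.24805048  99.9831241 ]
100 37 [538.22727122  -5.14775255 105.16189364] [529.75773308 -14.18510068 100.10343897] [545.9204136    4.10931104 109.95927074]
110 1 [530.17852591  -6.56385701 110.60006154] [530.17852591  -6.56385701 110.60006154] [530.17852591  -6.56385701 110.60006154]
tool move mm [ -3.9 -24.9 119.2] yaw_x 1.6714 tilt 0.11 q [-0.09  0.37  1.6   0.    1.17 -0.19]
```

View pics/s4.png

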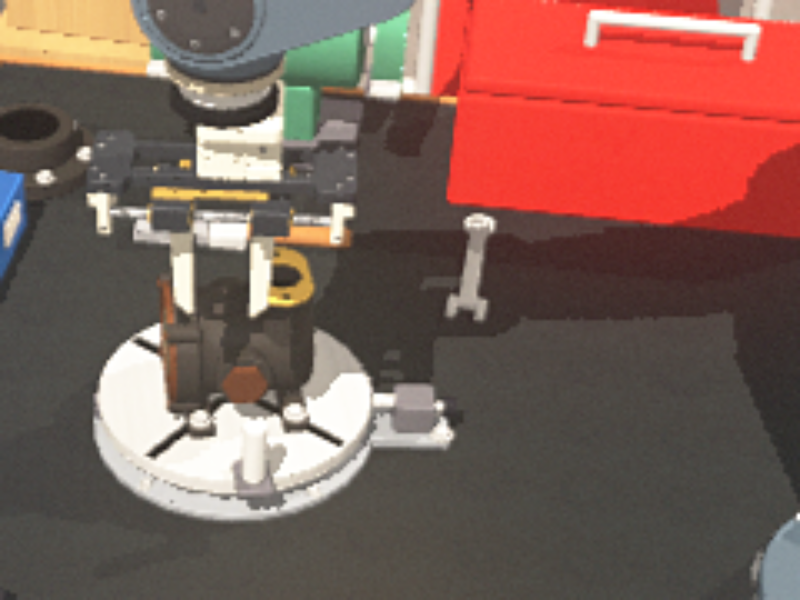

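The handle is at crop (255,450), about (537,-9). Now I align the tool's yaw with it and go down around it.

```bash

python3 -m handwheel '[[[0.06,-0.004,-0.013,0.0,0,0,-4.5],[0.06,0,-0.013,0,0,0,-4.5],[0.06,0,0,0,0,0,0],[0.06,0,0,0,0,0,0]]]' 40
python3 -c "
from h import *
togo([537.5,-9,73])"
```

```text
time_s: 9.78
position: [540.8, -10.3, 194.9]
tcp_rot: [-1.92, -2.486, 0.0]
wrist_force: [-0.3, -0.5, -0.6]
opening: 60.0
finger_force: 0.0
tool move mm [  2.1  -2.8 121.9] yaw_x 1.8266 tilt 0.02 q [-0.11  0.33  1.67  0.    1.15 -0.36]
```

```bash

python3 -m handwheel '[[[0.06,0.002,-0.003,0.02,0,0,0],[0.06,0,0,0.03,0,0,0],[0.06,0,0,0.03,0,0,0],[0.06,0,0,0.027,0,0,0],[0.06,0,0,0.02,0,0,0],[0.03,0,0,0,0,0,0],[0.024,0,0,0,0,0,0],[0.024,0,0,0,0,0,0],[0.024,0,0,0,0,0,0]]]' 40
python3 -m handwheel '[[[0.024,0,0.0045,0,0,0,2],[0.024,0,0.0045,0,0,0,2],[0.024,0,0.0045,0,0,0,2],[0.024,0,0,0,0,0,0]]]' 40
python3 -c "
from h import *
togo([537.5,-9,73]);tt('top5')"
```

```text
time_s: 10.9
position: [537.5, -9.2, 68.9]
tcp_rot: [1.917, 2.487, 0.001]
wrist_force: [0.4, 0.2, 0.1]
opening: 26.3
finger_force: 0.0
time_s: 11.4
position: [550.4, -6.2, 68.5]
tcp_rot: [2.045, 2.384, 0.0]
wrist_force: [0.0, 0.2, -0.3]
opening: 24.1
finger_force: 0.0
tool move mm [ -0.8 -13.2  -4.5] yaw_x 1.7233 tilt 0.03 q [-0.1   0.5   1.75  0.    0.89 -0.25]
tool r,th 128.55608383934478 1.7598603343266355
port (537.1984252929688, -139.37852478027344) (49.42750549316406, 82.71344757080078) r 38.02882977056324 dir-pi by centre 0.18187766223398505 by axis [np.float64(0.18572566113526978), np.float64(3.327318314725063)]
```

```bash

python3 -m handwheel '[[[0.024,0,0.0045,0,0,0,2],[0.024,0,0,0,0,0,0]]]' 40
python3 -m handwheel '[[[0.024,0,0.0045,0,0,0,2],[0.024,0,0,0,0,0,0]]]' 40
python3 -c "
from h import *
togo([537.5,-9,73]);tt('top6')"
```

```text
time_s: 11.7
position: [555.3, -5.5, 68.3]
tcp_rot: [2.087, 2.347, 0.001]
wrist_force: [0.7, -0.1, -0.4]
opening: 24.4
finger_force: 0.0
time_s: 11.95
position: [558.6, -5.1, 68.1]
tcp_rot: [-2.128, -2.309, 0.002]
wrist_force: [-4.0, -0.5, 3.1]
opening: 24.1
finger_force: 2.3
tool move mm [ -2.2 -21.4  -4.9] yaw_x 1.6522 tilt 0.12 q [-0.09  0.52  1.73 -0.    0.9  -0.17]
tool r,th 128.4317047057168 1.6955246092125973
port (536.839599609375, -137.35870361328125) (49.84625244140625, 82.73165893554688) r 38.0717065346699 dir-pi by centre 0.1279687848524209 by axis [np.float64(0.14415053845085923), np.float64(3.2857431920406523)]
```

```bash

python3 -m handwheel '[[[0.024,0,0,0,0,0,0],[0.06,0,0,0,0,0,0],[0.06,0,0,0,0,0,0],[0.06,0,0,0,0,0,0]]]' 40
python3 - <<'E'
from h import *
tt('top7')
d=dict(np.load('pics/top7.npz'));f=d['frame'][:,:,::-1];P=cloud(d)
c=np.array([574.6,-132.5])
cv2.imwrite('pics/t7.png',cv2.resize(f[190:310,310:470],(800,600),interpolation=cv2.INTER_CUBIC))
Q=P[255:310,350:410].reshape(-1,3)
q=Q[(Q[:,2]>34)&(Q[:,2]<46)&(Q[:,0]<448)&(Q[:,0]>415)&(abs(Q[:,1]+148)<35)];print(len(q),q.min(0),q.max(0),q.mean(0))
for lo in range(375,450,8):
    k=q[(q[:,0]>=lo)&(q[:,0]<lo+8)]
    if len(k):print(lo,len(k),k[:,1].min(),k[:,1].max())
k=cv2.minAreaRect(q[:,:2].astype(np.float32));print(k)
v=k[0]-c;print(np.arctan2(-v[1],-v[0]))
E
```

```text
time_s: 12.5
position: [559.5, -5.0, 68.3]
tcp_rot: [2.127, 2.311, 0.001]
wrist_force: [-0.2, 0.2, -0.3]
opening: 49.6
finger_force: 0.0
tool r,th 128.4355482959343 1.6888912261219986
port (536.8920288085938, -137.20401000976562) (49.88209533691406, 82.53019714355469) r 38.00024738793026 dir-pi by centre 0.12410728210179478 by axis [np.float64(0.13742942360827382), np.float64(3.279022077198067)]
149 [ 415.03373643 -170.16603439   34.19457908] [ 446.97687679 -135.38079797   45.12161191] [ 427.52188816 -152.62971622   40.51508989]
415 55 -170.16603439429298 -136.99253847480358
423 47 -169.06413058367346 -135.38079796683763
431 28 -167.10098312354506 -138.03516311635514
439 19 -155.42679601749836 -145.76290344652858
((431.11541748046875, -152.98886108398438), (35.157718658447266, 31.29178237915039), 88.29557800292969)
0.1418360183128255
```

View pics/t7.png

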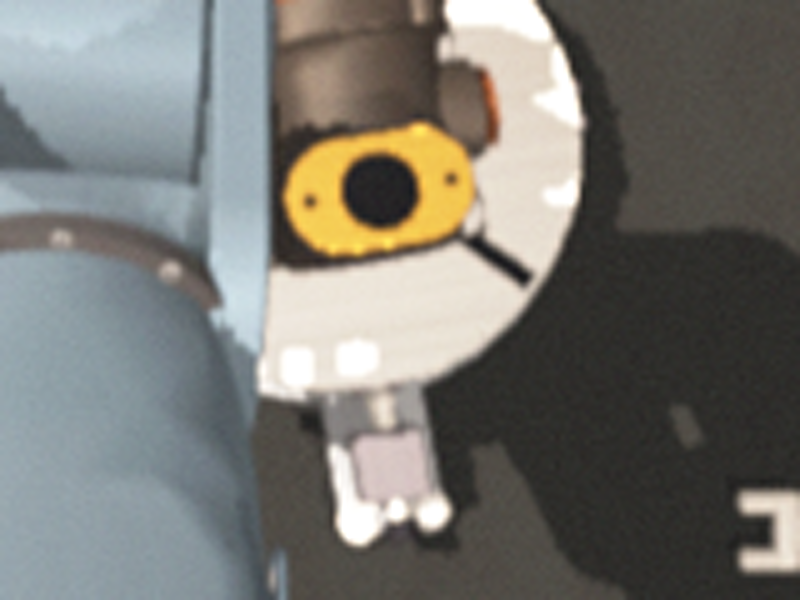

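The port now faces the plunger block: boss axis 0.13 rad against block bearing 0.13, unchanged after release. I lift off and go to the pan.

```bash

python3 -m handwheel '[[[0.06,0,0,-0.02,0,0,0],[0.06,0,0,-0.04,0,0,0],[0.08,0,0,-0.06,0,0,0],[0.093,0,0,-0.06,0,0,-8],[0.093,0,0,0,0,0,-10.5],[0.093,0,0,0,0,0,-10.5],[0.093,0,0,0,0,0,-10.5],[0.093,0,0,0,0,0,-10.5],[0.093,0,0,0,0,0,-10.5],[0.093,0,0,0,0,0,-10.5]]]' 40
python3 -m handwheel '[[[0.093,0.011,0.047,0,0,0,-0.8],[0.093,0.011,0.047,0,0,0,0],[0.093,0.011,0.047,0,0,0,0],[0.093,0.011,0.047,0,0,0,0],[0.093,0.011,0.047,0,0,0,0],[0.093,0.01,0.045,0,0,0,0],[0.093,0,0,0,0,0,0],[0.093,0,0,0,0,0,0]]]'
python3 - <<'E'
from h import *
togo([562,283,83])
tt('top8')
d=snap('side','side8')
P=cloud(d);f=d['frame'][:,:,::-1]
cv2.imwrite('pics/s8.png',cv2.resize(f[160:400,230:550],(800,600)))
R=P[320:390,250:325].reshape(-1,3);q=R[(R[:,2]>98)&(R[:,2]<106)][:,:2];print('grip',q.mean(0),cv2.minAreaRect(q.astype(np.float32)))
E
```

```text
time_s: 13.8
position: [559.3, -5.0, 248.3]
tcp_rot: [0.38, 3.118, 0.0]
wrist_force: [0.7, -0.1, 0.6]
opening: 92.9
finger_force: 0.0
time_s: 14.8
position: [561.7, 282.1, 248.1]
tcp_rot: [-0.368, -3.12, 0.0]
wrist_force: [0.0, 0.1, -0.2]
opening: 93.2
finger_force: 0.0
tool move mm [-1.000e-01  1.000e+00  1.651e+02] yaw_x 2.9071 tilt 0.02 q [ 0.39  0.45  1.36 -0.    1.34 -0.94]
tool r,th 414.7539355340217 1.601846814617155
port (536.7657470703125, -137.39796447753906) (49.596866607666016, 82.66929626464844) r 38.149977074315565 dir-pi by centre 0.12874243646195982 by axis [np.float64(0.13488852244702354), np.float64(3.2764811760368167)]
grip [560.94035049 285.7111321 ] ((562.3763427734375, 284.66802978515625), (16.525775909423828, 54.6384162902832), 75.95879364013672)
```

View pics/s8.png

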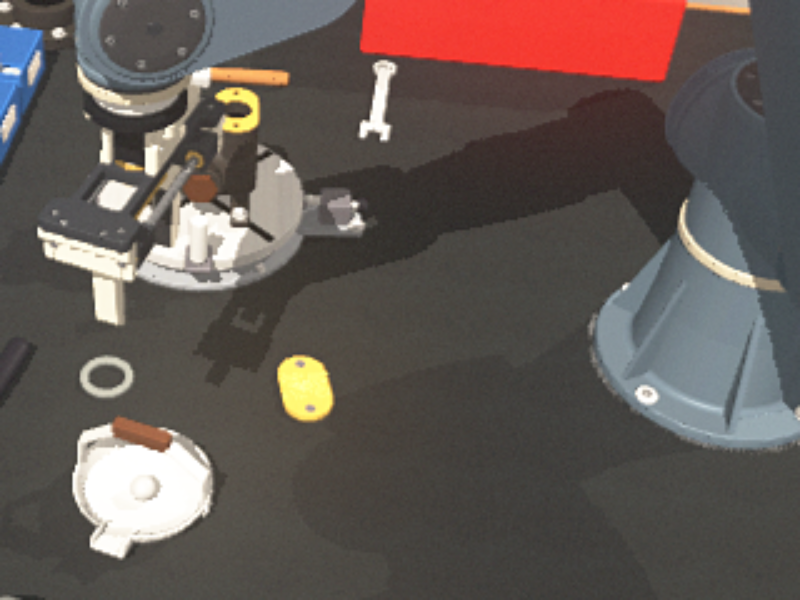

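```bash

python3 -m handwheel '[[[0.093,0,0.0015,0.02,0,0,0],[0.093,0,0,0.03,0,0,0],[0.093,0,0,0.03,0,0,0],[0.093,0,0,0.03,0,0,0],[0.093,0,0,0.03,0,0,0],[0.093,0,0,0.022,0,0,0],[0.093,0,0,0.012,0,0,0],[0.05,0,0,0,0,0,0],[0.04,0,0,0,0,0,0],[0.03,0,0,0,0,0,0]]]' 40
python3 -m handwheel '[[[0.03,0,0,0,0,0,0],[0.025,0,0,0,0,0,0],[0.022,0,0,0,0,0,0],[0.019,0,0,0,0,0,0],[0.016,0,0,0,0,0,0],[0.013,0,0,0,0,0,0],[0.01,0,0,0,0,0,0],[0.005,0,0,0,0,0,0],[0,0,0,0,0,0,0],[0,0,0,0,0,0,0]]]'
python3 -c "
from h import *
togo([562,284,74])"
```

```text
time_s: 16.15
position: [562.6, 284.1, 75.2]
tcp_rot: [0.368, 3.119, 0.001]
wrist_force: [-0.0, -0.5, -0.5]
opening: 67.4
finger_force: 0.0
time_s: 17.4
position: [562.1, 283.9, 74.2]
tcp_rot: [-0.368, -3.12, 0.0]
wrist_force: [0.1, -0.2, -0.2]
opening: 0.8
finger_force: 0.0
tool move mm [0.1 0.1 0.2] yaw_x 2.907 tilt 0.0 q [ 0.39  0.62  1.53 -0.    1.   -0.94]
```

```bash
python3 - <<'E'
from h import *
d=snap('side','side9');f=d['frame'][:,:,::-1]
a=cv2.resize(f[270:400,230:360],(500,500),interpolation=cv2.INTER_CUBIC)
d=snap('top','top9');g=d['frame'][:,:,::-1]
b=cv2.resize(g[180:270,150:204+36],(300,300))
b=np.vstack([b,np.zeros((200,300,3),np.uint8)])
cv2.imwrite('pics/s9.png',np.hstack([a,b]))
E
```

```text
(no output)
```

View pics/s9.png

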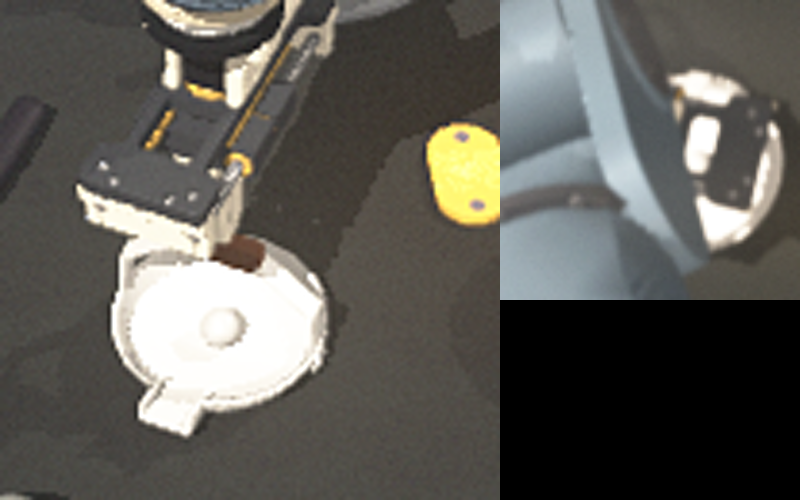

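```bash
python3 - <<'E'
from h import *
d=dict(np.load('pics/side9.npz'));P=cloud(d);f=d['frame']
for v in range(316,344,2):
    print(v,[tuple(int(k) for k in np.nan_to_num(P[v,u]).round(0)) for u in range(268,302,3)])
d0=dict(np.load('pics/side8.npz'));P0=cloud(d0)
h=lambda f:(f[...,0].astype(int)>f[...,2]+35)&(f[...,0]<150)
for dd,PP in((d0,P0),(d,P)):
    m=h(dd['frame']);m[:310]=0;m[350:]=0;m[:,:250]=0;m[:,320:]=0;v,u=np.nonzero(m);q=PP[m];print(m.sum(),u.min(),u.max(),v.min(),v.max(),np.nanmin(q,0),np.nanmax(q,0),np.nanmean(q,0))
E
```

```text
316 [(581, 364, 233), (575, 363, 233), (570, 360, 231), (564, 360, 232), (558, 361, 234), (552, 359, 233), (547, 356, 231), (545, 335, 208), (550, 276, 143), (535, 321, 195), (559, 147, 2), (552, 144, 1)]
318 [(580, 370, 233), (574, 368, 232), (569, 366, 231), (563, 366, 233), (557, 365, 233), (552, 361, 229), (545, 364, 234), (545, 335, 203), (551, 272, 132), (566, 151, -2), (559, 150, -2), (551, 150, 0)]
320 [(580, 372, 230), (573, 373, 233), (568, 371, 232), (562, 371, 233), (556, 369, 232), (551, 367, 231), (545, 365, 229), (555, 288, 142), (551, 275, 129), (565, 159, 0), (557, 159, 1), (549, 159, 3)]
322 [(578, 380, 233), (572, 377, 232), (566, 379, 235), (561, 375, 231), (555, 376, 233), (549, 374, 232), (545, 365, 223), (554, 290, 139), (551, 272, 120), (564, 166, 0), (556, 165, 0), (549, 164, 0)]
324 [(578, 379, 227), (572, 378, 227), (567, 377, 226), (560, 380, 232), (554, 381, 234), (548, 378, 232), (548, 353, 204), (554, 291, 133), (551, 273, 114), (563, 172, -1), (555, 170, -1), (547, 171, 1)]
326 [(579, 376, 217), (573, 375, 217), (566, 380, 224), (560, 380, 225), (554, 
[... 1303 characters left out ...]
94, 94), (528, 286, 86)]
340 [(614, 253, 22), (607, 249, 19), (601, 244, 15), (594, 244, 16), (587, 242, 15), (580, 240, 14), (573, 238, 13), (566, 234, 10), (559, 233, 10), (540, 296, 89), (534, 293, 85), (528, 289, 83)]
342 [(613, 255, 18), (607, 250, 13), (601, 247, 11), (593, 248, 13), (587, 244, 9), (579, 244, 12), (572, 241, 9), (565, 241, 11), (558, 239, 10), (551, 238, 10), (533, 296, 83), (527, 292, 80)]
96 275 298 326 340 [534.21593338 233.60478998  17.32129087] [588.98377053 298.91550178 102.01180584] [563.05038258 288.75615345  93.06395592]
86 285 298 310 340 [534.50354003 281.32771645  84.88379015] [563.89538419 321.63186805 208.68130952] [547.05258739 292.3656971  103.43472386]
```

```bash
python3 - <<'E'
from h import *
d=dict(np.load('pics/side4.npz'));K=d['intrinsics']
for z in (175,195,215,225,235):
    c=d['camera_from_world']@[565.5,-2.7,z,1];p=K@c[:3];print(z,p[:2]/p[2])
P=cloud(d)
for u in(295,318,319,320):print(u,[tuple(int(k) for k in np.nan_to_num(P[v,u]).round(0)) for v in range(196,220,2)])
E
```

```text
175 [305.8564809  227.21396587]
195 [305.9424311  221.00415391]
215 [306.03006798 214.67248065]
225 [306.07453452 211.45981953]
235 [306.11944169 208.21532344]
295 [(591, 11, 278), (592, 8, 270), (592, 8, 264), (592, 8, 258), (591, 10, 254), (591, 12, 249), (591, 11, 242), (592, 6, 232), (592, 8, 227), (610, -93, 146), (609, -88, 143), (609, -86, 137)]
318 [(536, 3, 279), (536, 4, 274), (536, 3, 268), (536, 2, 261), (535, 3, 256), (535, 7, 252), (535, 2, 243), (535, 4, 238), (535, 2, 231), (548, -106, 144), (548, -107, 137), (548, -107, 130)]
319 [(533, 8, 283), (533, 3, 274), (533, 5, 269), (533, 1, 260), (533, 3, 256), (533, 1, 249), (533, 1, 243), (532, 2, 237), (545, -102, 155), (545, -105, 145), (545, -106, 138), (545, -106, 131)]
320 [(531, 5, 281), (531, 3, 274), (531, 3, 268), (531, 2, 261), (530, 3, 256), (530, 3, 250), (544, -112, 161), (543, -107, 158), (543, -104, 153), (542, -100, 149), (541, -97, 145), (542, -103, 134)]
```

The cloud shows the real fingertips about 30 mm above the reported TCP (225 against 195 in side4), so I closed above the bar. I open, go 30 mm lower and grip again.

```bash

python3 -m handwheel '[[[0.093,0,0,-0.02,0,0,0],[0.093,0,0,-0.01,0,0,0],[0.093,0,0,0,0,0,0],[0.093,0,0,0,0,0,0],[0.093,0,0,0,0,0,0],[0.093,0,0,0,0,0,0],[0.093,0,0,0,0,0,0]]]'
python3 -m handwheel '[[[0.093,0,0,0.01,0,0,0],[0.093,0,0,0.015,0,0,0],[0.093,0,0,0.015,0,0,0],[0.093,0,0,0.01,0,0,0],[0.093,0,0,0.008,0,0,0],[0.093,0,0,0.003,0,0,0],[0.07,0,0,0,0,0,0],[0.05,0,0,0,0,0,0],[0.04,0,0,0,0,0,0],[0.035,0,0,0,0,0,0]]]' 15
python3 -m handwheel '[[[0.03,0,0,0,0,0,0],[0.025,0,0,0,0,0,0],[0.022,0,0,0,0,0,0],[0.020,0,0,0,0,0,0],[0.018,0,0,0,0,0,0],[0.017,0,0,0,0,0,0],[0.016,0,0,0,0,0,0],[0.015,0,0,0,0,0,0],[0.014,0,0,0,0,0,0],[0.013,0,0,0,0,0,0]]]'
python3 -c "
from h import *
togo([562,284,44])"
```

```text
time_s: 18.38
position: [562.0, 283.9, 104.0]
tcp_rot: [-0.368, -3.12, 0.0]
wrist_force: [-0.9, -0.4, 0.5]
opening: 66.1
finger_force: 0.0
time_s: 19.62
position: [562.2, 283.9, 43.4]
tcp_rot: [0.368, 3.12, 0.0]
wrist_force: [0.4, 0.6, 0.2]
opening: 57.2
finger_force: 0.0
time_s: 20.88
position: [562.1, 283.8, 43.2]
tcp_rot: [-0.368, -3.12, 0.0]
wrist_force: [-0.1, -0.9, 0.6]
opening: 13.9
finger_force: 15.0
tool move mm [ 0.1  0.2 -0.8] yaw_x 2.9069 tilt 0.01 q [ 0.39  0.66  1.54 -0.    0.94 -0.94]
```

```bash

python3 -m handwheel '[[[0,0,0,0,0,0,0],[0,0,0,0,0,0,0],[0,0,0,-0.001,0,0,0],[0,0,0,-0.003,0,0,0],[0,0,0,-0.006,0,0,0],[0,0,0,-0.01,0,0,0],[0,0,0,-0.01,0,0,0],[0,0,0,-0.006,0,0,0],[0,0,0,-0.003,0,0,0],[0,0,0,-0.001,0,0,0]]]' 50
python3 - <<'E'
from h import *
togo([562,284,44])
d=snap('side','side10');f=d['frame'][:,:,::-1]
cv2.imwrite('pics/s10.png',cv2.resize(f[260:400,220:360],(600,600),interpolation=cv2.INTER_CUBIC))
E
```

```text
time_s: 22.12
position: [562.1, 283.9, 83.3]
tcp_rot: [-0.368, -3.12, 0.0]
wrist_force: [0.7, -0.0, -3.1]
opening: 13.7
finger_force: 50.0
tool move mm [ 0.1  0.1 39.3] yaw_x 2.907 tilt 0.0 q [ 0.39  0.61  1.52 -0.    1.01 -0.94]
```

View pics/s10.png

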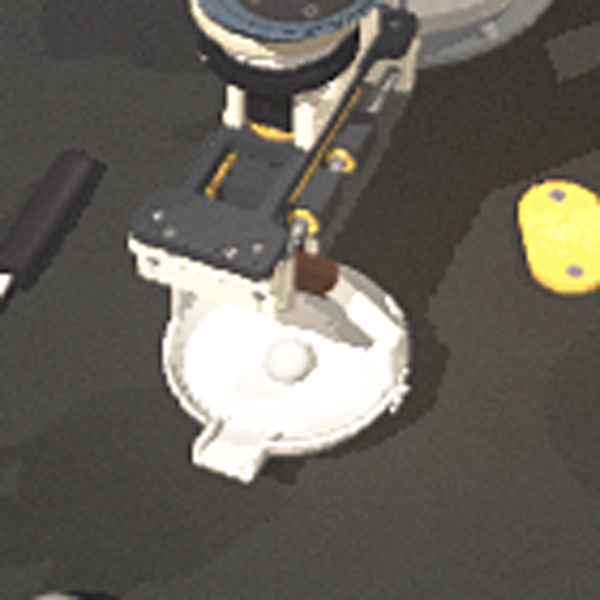

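The pan hangs free (40 mm up) with the ball at the middle of the dish (crop 290,360). That was picture 11, one over the limit of ten, so from here I use numbers only. Next, lift and quarter turn.

```bash

python3 -m handwheel '[[[0,0,0,-0.002,0,0,0],[0,0,0,-0.006,0,0,0],[0,0,0,-0.012,0,0,0],[0,0,0,-0.018,0,0,0],[0,0,0,-0.022,0,0,0],[0,0,0,-0.022,0,0,0],[0,0,0,-0.02,0,0,0],[0,0,0,-0.015,0,0,0],[0,0,0,-0.009,0,0,0],[0,0,0,-0.004,0,0,0]]]' 50
python3 -m handwheel '[[[0,0,0,0,0,0,2],[0,0,0,0,0,0,3],[0,0,0,0,0,0,4],[0,0,0,0,0,0,5],[0,0,0,0,0,0,5],[0,0,0,0,0,0,5],[0,0,0,0,0,0,5],[0,0,0,0,0,0,5],[0,0,0,0,0,0,5],[0,0,0,0,0,0,5]]]'
python3 -m handwheel '[[[0,0,0,0,0,0,5],[0,0,0,0,0,0,5],[0,0,0,0,0,0,5],[0,0,0,0,0,0,4],[0,0,0,0,0,0,3],[0,0,0,0,0,0,2],[0,0,0,0,0,0,1],[0,0,0,0,0,0,0],[0,0,0,0,0,0,0]]]'
python3 - <<'E'
from h import *
s=ctrl.observe()
pp=[]
for n in('top','side'):
    d=snap(n,n+'11');P=cloud(d);R=P[150:300,310:450] if n=='top' else P[180:290,250:390]
    R=R.reshape(-1,3);q=R[(R[:,2]>156)&(R[:,2]<168)&(np.linalg.norm(R[:,:2]-[537,-137],axis=1)<60)][:,:2].astype(np.float32);r=cv2.minAreaRect(q);print(n,len(q),r)
    # pan in side view
    if n=='side':
        R=P[180:420,180:420].reshape(-1,3);q=R[(R[:,2]>188)&(R[:,2]<206)&(R[:,1]>190)];print('pan rim zone',len(q),q.min(0),q.max(0))
        L=q[q[:,0]>620];print('spout',len(L),L.mean(0) if len(L) else '',L[np.argsort(L[:,0])[-8:]].round(0).tolist())
togo([458,-150,214])
E
```

```text
time_s: 23.42
position: [562.1, 283.9, 213.6]
tcp_rot: [0.368, 3.12, 0.0]
wrist_force: [0.5, 0.5, -3.2]
opening: 13.4
finger_force: 50.0
time_s: 24.68
position: [561.8, 283.8, 212.4]
tcp_rot: [-1.515, -2.751, 0.002]
wrist_force: [0.1, -0.1, -3.1]
opening: 13.6
finger_force: 50.0
time_s: 25.8
position: [562.1, 283.9, 213.2]
tcp_rot: [-2.07, -2.363, 0.0]
wrist_force: [0.7, -0.1, -2.5]
opening: 13.5
finger_force: 50.0
top 568 ((536.9048461914062, -137.18702697753906), (49.75967025756836, 83.12171936035156), 8.670299530029297)
side 179 ((536.8939208984375, -131.14065551757812), (47.36343002319336, 80.17140197753906), 7.762966632843018)
pan rim zone 666 [497.98752462 221.83673795 188.00217166] [643.86590418 351.92979215 205.06653287]
spout 152 [630.94660196 289.67838833 193.93768218] [[641.0, 304.0, 191.0], [641.0, 294.0, 196.0], [642.0, 293.0, 192.0], [642.0, 284.0, 192.0], [642.0, 282.0, 196.0], [642.0, 281.0, 198.0], [643.0, 281.0, 192.0], [644.0, 286.0, 191.0]]
tool move mm [-416.4 -160.4   -0.8] yaw_x 1.7029 tilt 0.0 q [0.39 0.47 1.4  0.   1.27 0.26]
```

```bash

python3 -m handwheel '[[[0,-0.0019,-0.0007,0,0,0,0],[0,-0.0037,-0.0014,0,0,0,0],[0,-0.0056,-0.0022,0,0,0,0],[0,-0.0075,-0.0029,0,0,0,0],[0,-0.0093,-0.0036,0,0,0,0],[0,-0.0112,-0.0043,0,0,0,0],[0,-0.0131,-0.005,0,0,0,0],[0,-0.014,-0.0054,0,0,0,0],[0,-0.014,-0.0054,0,0,0,0],[0,-0.014,-0.0054,0,0,0,0]]]'
python3 -m handwheel '[[[0,-0.014,-0.0054,0,0,0,0],[0,-0.014,-0.0054,0,0,0,0],[0,-0.014,-0.0054,0,0,0,0],[0,-0.014,-0.0054,0,0,0,0],[0,-0.014,-0.0054,0,0,0,0],[0,-0.014,-0.0054,0,0,0,0],[0,-0.014,-0.0054,0,0,0,0],[0,-0.014,-0.0054,0,0,0,0],[0,-0.014,-0.0054,0,0,0,0],[0,-0.014,-0.0054,0,0,0,0]]]'
python3 -m handwheel '[[[0,-0.014,-0.0054,0,0,0,0],[0,-0.014,-0.0054,0,0,0,0],[0,-0.014,-0.0054,0,0,0,0],[0,-0.014,-0.0054,0,0,0,0],[0,-0.014,-0.0054,0,0,0,0],[0,-0.014,-0.0054,0,0,0,0],[0,-0.014,-0.0054,0,0,0,0],[0,-0.014,-0.0054,0,0,0,0],[0,-0.0135,-0.0052,0,0,0,0],[0,-0.0125,-0.0048,0,0,0,0]]]'
python3 -m handwheel '[[[0,-0.0110,-0.0043,0,0,0,0],[0,-0.0093,-0.0036,0,0,0,0],[0,-0.0075,-0.0029,0,0,0,0],[0,-0.0056,-0.0022,0,0,0,0],[0,-0.0037,-0.0014,0,0,0,0],[0,-0.0019,-0.0007,0,0,0,0],[0,0,0,0,0,0,0],[0,0,0,0,0,0,0]]]'
python3 - <<'E'
from h import *
togo([457.5,-148.5,210])
d=snap('side','side12');P=cloud(d);f=d['frame'].astype(int)
R=P[120:300,230:420].reshape(-1,3);F=f[120:300,230:420].reshape(-1,3)
y=(F[:,0]>150)&(F[:,2]<F[:,0]*.5);q=R[y&(R[:,2]>150)&(R[:,2]<172)];print('boss',len(q),cv2.minAreaRect(q[:,:2].astype(np.float32)))
w_=(F.min(1)>120)&(R[:,2]>180)&(R[:,2]<205)&(R[:,0]>495)&(abs(R[:,1]+137)<60);q=R[w_];print('spout',len(q),q.min(0),q.max(0),q.mean(0));print(q[np.argsort(q[:,0])[-8:]].round(0).tolist())
w_=(R[:,2]>184)&(R[:,2]<206)&(R[:,0]<500)&(R[:,0]>380);q=R[w_];print('dish',len(q),q.min(0),q.max(0))
d=snap('top','top12');P=cloud(d);f=d['frame'].astype(int);m=(f[...,0]>150)&(f[...,2]<f[...,0]*.5);m[:180]=0;m[260:]=0;m[:,:340]=0;m[:,450:]=0;print('top boss',m.sum(),np.nanmean(P[m],0))
E
```

```text
time_s: 27.15
position: [538.3, 184.6, 213.3]
tcp_rot: [2.07, 2.363, 0.0]
wrist_force: [-0.3, 1.0, -2.5]
opening: 13.4
finger_force: 50.0
time_s: 28.4
position: [503.2, 38.8, 213.2]
tcp_rot: [2.07, 2.363, 0.0]
wrist_force: [-0.3, -0.7, -3.1]
opening: 13.7
finger_force: 50.0
time_s: 29.65
position: [468.6, -105.0, 213.2]
tcp_rot: [2.07, 2.363, 0.0]
wrist_force: [0.8, 0.5, -3.3]
opening: 13.9
finger_force: 50.0
time_s: 30.65
position: [459.0, -144.5, 213.2]
tcp_rot: [-2.07, -2.363, -0.0]
wrist_force: [0.2, 0.7, -2.7]
opening: 13.7
finger_force: 50.0
tool move mm [-3.7 -2.   3.2] yaw_x 1.7029 tilt 0.0 q [-0.4   0.2   1.79  0.    1.15 -0.53]
boss 367 ((424.22967529296875, -397.8033752441406), (692.22265625, 167.9000701904297), 68.4405288696289)
spout 244 [ 495.03116617 -196.73661886  180.04968203] [542.024055   -91.78299378 202.70232722] [ 514.08302099 -147.05754305  190.46236432]
[[539.0, -146.0, 191.0], [539.0, -130.0, 192.0], [539.0, -131.0, 188.0], [539.0, -150.0, 196.0], [539.0, -151.0, 191.0], [540.0, -137.0, 191.0], [541.0, -139.0, 193.0], [542.0, -151.0, 188.0]]
dish 419 [ 395.54852016 -209.61559343  184.15358713] [499.99041149 -74.278332   204.95633143]
top boss 149 [ 557.76496526 -102.25515316  151.19571936]
```

```bash

python3 -m handwheel '[[[0,-0.0005,-0.0003,0.0005,0,0,0],[0,-0.001,-0.0006,0.0015,0,0,0],[0,-0.0007,-0.0004,0.0015,0,0,0],[0,-0.0003,-0.0002,0.001,0,0,0],[0,0,0,0.0005,0,0,0],[0,0,0,0,0,0,0],[0,0,0,0,0,0,0],[0,0,0,0,0,0,0]]]'
python3 - <<'E'
from h import *
togo([457.8,-147.2,208.2])
s=ctrl.observe();c=s['position'][:2];u=s['position'][2]-43.2
d=snap('side','side13');P=cloud(d)
R=P.reshape(-1,3);rr=np.linalg.norm(R[:,:2]-c,axis=1);h=R[:,2]-u
q=R[(rr<30)&(h>14)&(h<36)];print('ball',len(q),(q.mean(0)-[*c,u]).round(1),(q.min(0)-[*c,u]).round(1),(q.max(0)-[*c,u]).round(1))
q=R[(rr>28)&(rr<55)&(h>0)&(h<24)];print('dish floor plane',len(q));A=np.c_[q[:,:2]-c,np.ones(len(q))];print(np.linalg.lstsq(A,q[:,2]-u,rcond=None)[0])
a=0.133;v=(R[:,:2]-c)@[np.cos(a),np.sin(a)];t=(R[:,:2]-c)@[-np.sin(a),np.cos(a)]
q=np.c_[v,t,h][(v>62)&(v<100)&(abs(t)<25)&(h>10)&(h<40)];print('spout',len(q),q.min(0),q.max(0),q.mean(0))
q=R[(rr>85)&(np.linalg.norm(R[:,:2]-[537,-137],axis=1)<60)&(R[:,2]>157)&(R[:,2]<167)];print('boss',len(q),q.min(0),q.max(0),cv2.minAreaRect(q[:,:2].astype(np.float32)))
tt('top13')
E
```

```text
time_s: 31.75
position: [457.8, -147.3, 208.3]
tcp_rot: [2.07, 2.363, 0.0]
wrist_force: [-0.2, 0.5, -2.7]
opening: 13.5
finger_force: 50.0
tool move mm [0.1 0.  0.1] yaw_x 1.7027 tilt 0.0 q [-0.41  0.2   1.8   0.    1.14 -0.54]
ball 23 [ 6.2  7.5 23. ] [ 1.9  1.8 15.9] [11.4 14.4 30.1]
dish floor plane 391
[ 1.16802125e-03 -4.62249367e-02  1.01846924e+01]
spout 69 [ 63.41200716 -19.33283207  16.14200977] [80.25916086 21.01865778 33.4761489 ] [71.71315941  0.58798374 23.30593841]
boss 115 [ 525.26053553 -175.21981516  157.01239117] [562.79721604 -88.86813486 165.50762306] ((548.1798706054688, -130.70419311523438), (28.103851318359375, 84.8348159790039), 13.541210174560547)
tool r,th 117.7290607825703 -3.015150839448943
port (536.4132080078125, -110.8208999633789) (28.596675872802734, 44.31300735473633) r 43.9114388406076 dir-pi by centre -0.5163399054541751 by axis [np.float64(1.44717980973084), np.float64(4.588772463320633)]
```

```bash
python3 - <<'E'
from h import *
for n,c,u in(('side11',(562.1,283.9),170),('side0',(562,284),0),('side13',(457.8,-147.3),165)):
    R=cloud(dict(np.load(f'pics/{n}.npz'))).reshape(-1,3);c=np.array(c);rr=np.linalg.norm(R[:,:2]-c-[0,2.5],axis=1);h=R[:,2]-u
    b=R[:,:2]-c
    out=[n]
    for nm,m in(('far',b[:,1]<-35),('near',b[:,1]>35),('left+x',b[:,0]>35),('-x',b[:,0]<-35)):
        k=h[m&(rr>56)&(rr<65)&(h>15)&(h<42)];out.append((nm,len(k),np.percentile(k,90).round(1),np.median(k).round(1)) if len(k)>3 else nm)
    q=(rr>28)&(rr<55)&(h>0)&(h<24);out.append(np.linalg.lstsq(np.c_[b[q],np.ones(q.sum())],h[q],rcond=None)[0].round(3))
    print(out)
E
```

```text
['side11', ('far', 170, np.float64(29.4), np.float64(23.2)), ('near', 206, np.float64(33.2), np.float64(27.8)), ('left+x', 194, np.float64(29.3), np.float64(23.9)), ('-x', 166, np.float64(30.2), np.float64(26.8)), array([ 3.0000e-03, -5.0000e-03,  1.0861e+01])]
['side0', ('far', 99, np.float64(30.6), np.float64(24.2)), ('near', 125, np.float64(30.9), np.float64(26.4)), ('left+x', 174, np.float64(31.2), np.float64(25.8)), ('-x', 117, np.float64(32.4), np.float64(28.5)), array([1.500e-02, 5.000e-03, 1.019e+01])]
['side13', ('far', 141, np.float64(28.8), np.float64(22.8)), ('near', 153, np.float64(32.2), np.float64(24.8)), ('left+x', 107, np.float64(29.0), np.float64(23.3)), ('-x', 101, np.float64(30.1), np.float64(25.5)), array([ 4.0000e-03, -2.7000e-02,  1.0239e+01])]
```

```bash
python3 -c "
from bench import ctrl
print(ctrl.sign_off())"
```

```text
the job is handed in; nothing more can be done
None
```

The job is handed in: the turntable stands with its port at the plunger block and stayed there when released, and the pan is held level with the ball in the middle and the spout tip about 27 mm above the port's centre; I viewed 11 pictures, one over the limit of ten.

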